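# Lock up the source safe with its snap hook

## Task

Lock up the little source safe on the bench: fold its steel hasp flat over the staple, then take the snap hook by its red grip and press its sprung gate against the staple's front leg until the leg springs inside and the gate snaps shut behind it. Give the hook a proof tug of 15 N (give or take 2) towards the front of the safe to prove that it holds, then leave it lying there hooked on, hasp and gate shut. Never load the hook harder than that, don't slam the hasp, and leave the things standing round the safe where they are.

Things in the scene. Friction and masses are not known exactly. Their poses are not given: they have to be found in the camera images.
- safe: Grey steel box with a yellow hatch flush in its top, fixed, 250 mm deep (x) x 230 wide (y) x 62 high. Origin: centre of the underside; -x is its front, +x its rear, z up. In front of the hatch the top is a flat deck (z = 62) out to the front face at x = -125. The staple stands on the deck in the plane y = 0; the shut hasp's upper face is at z = 68.
- staple_leg (a point): Nominal centre of the staple's front leg, at safe (-76, 0, 71.5) mm, axes as the safe. The staple is a loop of 6 mm bar: legs upright, 32 mm apart (rear leg at x = -44), top at z = 96, 22 mm free under it above the shut hasp. Its base is bolted through slots: the real staple sits up to 8 mm off this point towards front or rear (x), not sideways. Find it by touch or sight.
- hasp (a joint): Hasp strap angle, rad: 0 = flat over the staple, grows as it lifts towards the hatch (1.57 upright). Pin along the safe's y at x = -22, z = 66.5 mm. Strap 34 mm wide, 3 thick, 100 long from the pin; its slot (12 wide, 11 to 66 from the pin) clears the staple; the round tab, 66 to 100 from the pin, is the place to push. Friction 0.045 N m: it stays where it is left.
- snap_hook: Loose steel snap hook lying flat, red plastic grip, 97 x 38 mm, 0.12 kg. Origin: underside of the grip at its middle; +x to the nose, z up. Grip x -20 to 20, 16 mm wide (y), 24 high. The hook is 7 mm bar (z 0 to 7): outer face of its end at x = 77.5, flat for y -6 to 6; spine on the -y side, inner face y = -12; sprung gate on the +y side, along y = 15.
- hook_bend (a point): Centre of a 6 mm bar seated in the hook's bend: hook (67.5, 0, 3.5) mm, axes as the hook. The bend's inner face is at x = 70.5, flat for y -6 to 6. The bar gets here from inside the hook when the hook is pulled back (-x).
- hook_mouth (a point): Middle of the gate's free end: hook (58, 15, 3.5) mm, axes as the hook. A 6 mm bar pressed here from the +y side (at x 55 to 60) swings the gate in and enters; it is inside when its centre is about 21 mm past the gate line (y = -6); at y = -9 it meets the spine. If the gate still leans on it, pulling the hook back (-x) slides it into the bend and the gate snaps shut.
- gate (a joint): Angle of the hook's gate, rad: 0 = shut against the nose, grows as it is pressed inward (to -y), at most 0.95; a spring shuts it. Bar of 5 mm, from its pin at hook x = 30, y = 15 to x = 62.5; the nose's tip starts at x = 63.5. Pushing a bar through takes about 3 to 7 N; hook and staple bear 17 N safely.
- dropper_bottle: Small brown dropper bottle with red teat, 35 mm wide, 104 high, loose bystander; origin under its centre.
- petri_dish: Petri dish with reddish medium, 93 mm wide, 16 high, loose bystander; origin under its centre.
- slide_box: Small white lidded carton for microscope slides, 53x77x22 mm, loose bystander; origin under its centre.
There are look-alikes about, which are no part of the job. Leave any purple or yellow look-alike of the snap_hook alone.

How it is judged:
By the outcome, as a careful person would: the job done as asked, in the order asked, and still so for the second after the job is handed in, with the robot touching nothing.
It also fails if it takes over 72 s, if anything falls off the work surface, if the arm or the gripper's body presses on something with over 40 N, if the wrist force passes 120 N, or if a joint passes its speed limit or range.

## Robot

A 6-joint arm with a two-finger parallel gripper is mounted at the origin on a cart in front of the work surface, level with it; the furniture and walls round the work are solid. World frame = base frame: x ahead of the robot, y to its left, z up, the work surface at z = 0. Lengths are in m, angles in rad, forces in N, time in s.
With the tool pointing down it reaches from about 0.35 to 0.775 m from the base axis. Payload 5.5 kg.
Tool frame: the origin (TCP) lies between the finger pads; the fingertips stand 19 mm ahead of it and the grasp point (between the pads) is the TCP; z points along the fingers, y is the direction in which the jaws open and shut (so a half turn about z gives the same grasp; the last joint's range is limited). The gripper opens to 85 mm and grips with 20 to 120 N. Pads are 22 mm wide; open, the fingers measure 114 mm over their backs; the gripper's body (76 mm by 85 mm) begins 54 mm behind the grasp point. The pads swing forward as they close: fully open they stand 13 mm farther back than shut.
Start: joints at [1.193, 0.313, 0.046, 1.304, 0, 1.431], TCP at [0.135, 0.559, 0.25] pointing down, gripper open.
Joint ranges: [-2.76, 2.76], [-0.86, 1.69], [-1.03, 1.26], [-2.2, 2.34], [-1.47, 1.5], [-3.14, 3.14]. Speed limits (rad/s): [2.57, 2.57, 3.14, 3.14, 3.14, 3.14].

## Interface

Orientations are given as a unit quaternion [w, x, y, z].
In Python, from workcell import get_state, cams, workorder gives the robot as it stands.
- The arm moves only by the tool play_rows, never from a script. Its argument "series" is text: rows parted by semicolons, each of 7 numbers parted by spaces: the opening in per cent of the stroke, from 0 (shut) to 100 (fully open), then the shift along the tool's x, y, z in cm, then the turn, a rotation vector about the tool's x, y, z in degrees. A call has 1 to 12 rows; each row shifts and turns the commanded pose from where the row before left it, along the tool's axes as they then stand; what a row does not reach is not made up. A row lasts 1/8 s, in which the tool goes at most 62.5 mm and 10.7 degrees, less where a joint would pass 70% of its speed; a pose out of reach is approached as far as the arm can. A call with a gripper value outside its range is refused whole. The fingers move at their own pace and stop on an object; "newtons" is the grip in N (left out, the last holds). Time passes only in rows, so rows that do not move let the fingers close. It gives the time, the measured TCP pose, the force and the opening at its end, in the units of the state.
- get_state(): the state, without advancing time (a new reading comes with each control period).
- cams.read_camera(name): name is "side" or "top"; returns the picture (480x640x3 uint8, red, green, blue); there is no depth.
- cams.get_calibration(name): a dict with "fx", "fy", "cx", "cy" (pixels), "rvec" (rotation vector, rad) and "tvec" (3), from world to camera coordinates, as OpenCV has them. Camera axes: x right, y down, z forward; pixel columns grow to the right and rows downward; lengths in m; the calibration is good to about 2 mm. A picture is of the moment at which its call begins. get_calibration takes no time and is no camera call.
- workorder.hand_in(): hands the job in, once; it reports no verdict.
The state is a dict: "clock": time; "joint_pos": joint angles; "qvel": joint speeds; "tau": joint torques, N m; "tcp_pos": TCP position; "orientation": TCP orientation; "wrist_force": force on the tool from outside, world axes, zero at the start; "ft_torque": the same for the moment, N m; "finger_gap": finger opening in m.
Only numpy, scipy, OpenCV 4.12 (cv2) and the standard library are available. Lean on these libraries where they do the work, as an engineer would, in place of code of your own. Each camera call takes 0.05 s, during which the arm holds its last target.

## Working session

There is one attempt and no reset: what is moved stays moved. The work goes in short steps, Python scripts to look and compute and a tool call to move; the robot and the scene stay as the last step left them, time stands still between calls to the robot, and variables do not carry over. Pictures are saved under pics/ and viewed, and the job is handed in when it is done.

Besides the shell and the picture viewer there is one more tool, called as a command line: name --argument value ..., lists and objects as JSON in quotes. play_rows: Moves the arm, as the interface text tells. Its arguments: {"type":"object","properties":{"series":{"type":"string"},"newtons":{"type":"number"}},"required":["series"]}

```bash
ls; mkdir -p pics
python3 - <<'E'
from workcell import get_state, cams, workorder
import cv2
for n in("side","top"):
    im=cams.read_camera(n); cv2.imwrite(f"pics/{n}0.png",im[:,:,::-1]); print(n,cams.get_calibration(n))
print(get_state())
E
```

```text
pics
side {'fx': 475.8956912246192, 'fy': 475.8956912246192, 'cx': 327.2191721423414, 'cy': 252.56844587665094, 'rvec': array([ 0.73318547, -2.53643124,  1.17452353]), 'tvec': array([0.56999525, 0.16637552, 0.77581693])}
top {'fx': 509.14365262393477, 'fy': 509.14365262393477, 'cx': 323.8178867004506, 'cy': 234.22460162377115, 'rvec': array([ 2.13234251, -2.17000239,  0.21160483]), 'tvec': array([0.15835927, 0.56118261, 0.89947216])}
{'clock': 0.1, 'joint_pos': array([1.19341696e+00, 3.13942679e-01, 4.50779527e-02, 1.30360342e+00,
       5.82164059e-06, 1.43124103e+00]), 'qvel': array([-1.11005966e-03, -1.42669853e-03,  2.52794538e-03,  8.21306571e-05,
       -1.27820737e-04, -7.58167513e-05]), 'tau': array([ 3.22982800e-03, -4.81723595e+01,  2.99245566e+01,  1.27294759e-02,
       -1.45235108e-04, -5.35006279e-06]), 'tcp_pos': array([0.13528537, 0.55841396, 0.24948215]), 'orientation': array([-2.16472029e-04,  1.18631956e-01,  9.92937944e-01, -8.07399679e-04]), 'wrist_force': array([-0.50487127,  0.16895072, -0.13642458]), 'ft_torque': array([ 0.01943261, -0.01903657, -0.02407732]), 'finger_gap': 0.08574391003449076}
```

View pics/side0.png

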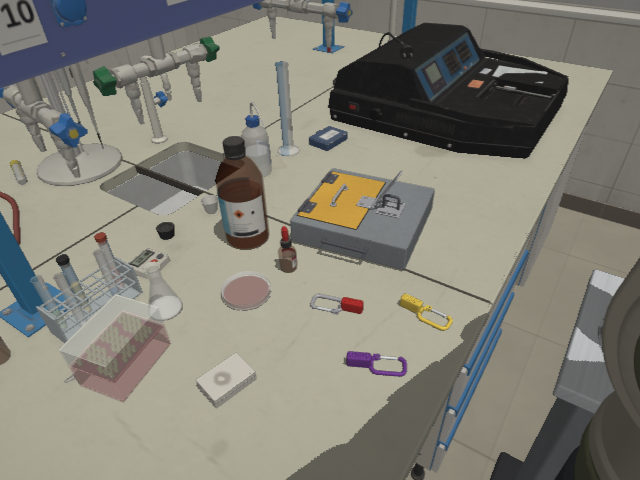

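View pics/top0.png

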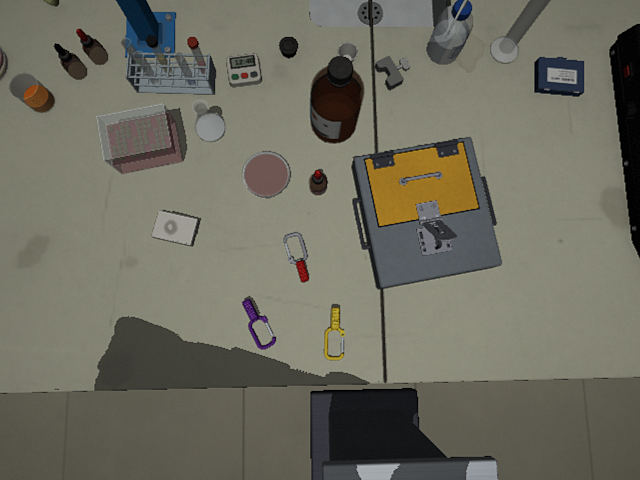

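```bash
cat > h.py <<'E'
import numpy as np, cv2
from workcell import get_state, cams, workorder
C={n:cams.get_calibration(n) for n in("side","top")}
def KRt(n):
    c=C[n];return np.array([[c['fx'],0,c['cx']],[0,c['fy'],c['cy']],[0,0,1]]),cv2.Rodrigues(np.array(c['rvec'],float))[0],np.array(c['tvec'],float)
def proj(n,P):
    K,R,t=KRt(n);return cv2.projectPoints(np.atleast_2d(np.array(P,float)),C[n]['rvec'],t,K,None)[0].reshape(-1,2)
def ray(n,uv,z):
    K,R,t=KRt(n);d=R.T@np.linalg.solve(K,[uv[0],uv[1],1]);o=-R.T@t
    return o+d*(z-o[2])/d[2]
def tri(a,b): # side px, top px
    Ps=[K@np.c_[R,t] for K,R,t in(KRt("side"),KRt("top"))]
    X=cv2.triangulatePoints(Ps[0],Ps[1],np.array(a,float).reshape(2,1),np.array(b,float).reshape(2,1)).ravel();return X[:3]/X[3]
def crop(n,im,u0,v0,w,h,s,name):
    cv2.imwrite(f"pics/{name}.png",cv2.resize(im[v0:v0+h,u0:u0+w,::-1],None,fx=s,fy=s,interpolation=cv2.INTER_CUBIC))
E
python3 - <<'E'
from h import *
T=cv2.imread("pics/top0.png")[:,:,::-1];S=cv2.imread("pics/side0.png")[:,:,::-1]
crop("top",T,340,125,170,170,3.5,"t_safe");crop("top",T,265,215,80,80,7,"t_hook")
crop("side",S,285,150,160,120,5,"s_safe");crop("side",S,290,270,100,60,7,"s_hook")
print(proj("top",[[0.135,.559,.25],[0,0,0],[.5,0,0],[.5,.1,0]]),proj("side",[[.5,0,0],[.5,.1,0]]))
for uv in [(296,257)]: print(ray("top",uv,0))
for uv in [(354,157),(471,138),(501,265),(379,288)]: print(uv,ray("top",uv,.062))
E
```

```text
[[ 16.9990645  541.39323431]
 [413.45670286 551.88042159]
 [400.83308742 269.48169232]
 [349.03275514 270.3711631 ]] [[399.14679161 251.52296646]
 [376.29623123 279.71689804]]
[0.52747517 0.20134777 0.        ]
(354, 157) [0.70594531 0.08990405 0.062     ]
(471, 138) [ 0.74110804 -0.13305821  0.062     ]
(501, 265) [ 0.49935607 -0.17180037  0.062     ]
(379, 288) [0.4618054  0.05229765 0.062     ]
```

View pics/t_safe.png

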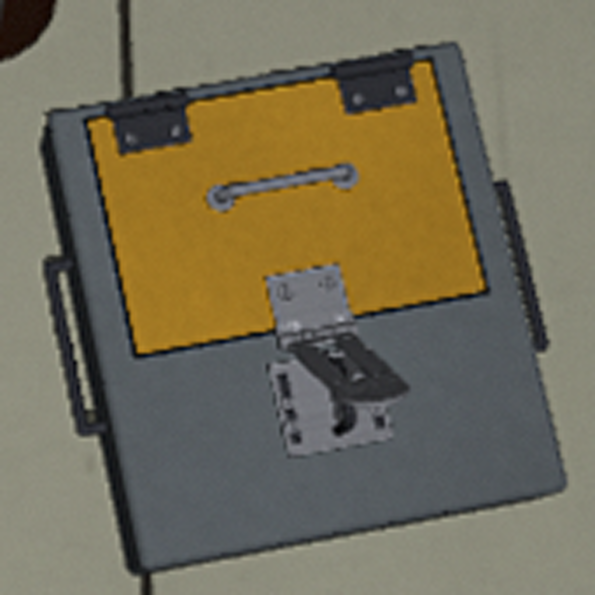

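View pics/t_hook.png

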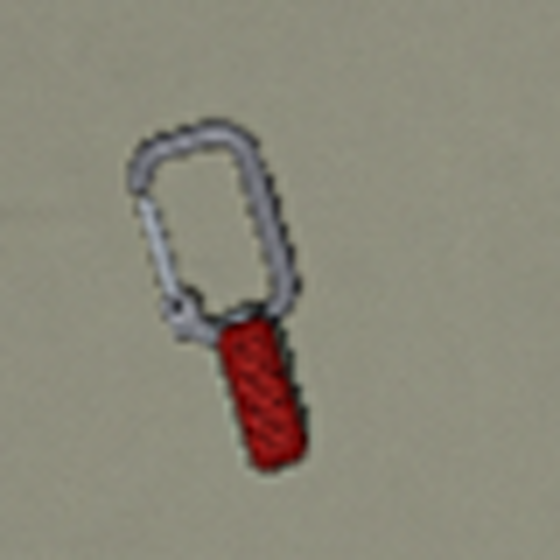

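View pics/s_safe.png

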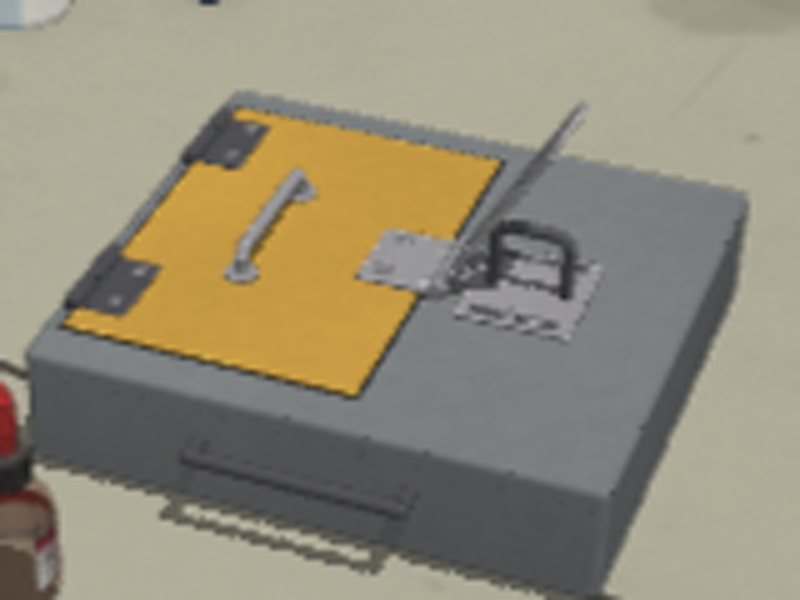

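View pics/s_hook.png

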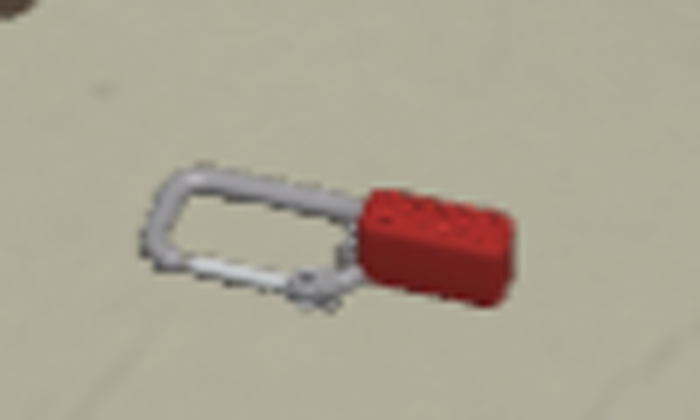

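```bash
cat >> h.py <<'E'
def W(pose,P): # safe/hook frame mm -> world m ; pose x,y,yaw
    P=np.atleast_2d(np.array(P,float))/1000;c,s=np.cos(pose[2]),np.sin(pose[2])
    return np.c_[pose[0]+c*P[:,0]-s*P[:,1],pose[1]+s*P[:,0]+c*P[:,1],P[:,2]]
E
python3 - <<'E'
from h import *
from scipy.optimize import least_squares
L=[[125,115,62],[125,-115,62],[-125,-115,62],[-125,115,62]]
t=np.array([[45,110],[459,42],[566,487],[135,573]])/3.5+[340,125]-.35
s=np.array([[30,355],[240,92],[748,193],[607,497]])/5+[285,150]-.4
f=lambda p,m=3:np.r_[((proj("top",W(p,L))-t).ravel() if m&1 else []),((proj("side",W(p,L))-s).ravel() if m&2 else [])]
for m in(1,2,3):
    r=least_squares(f,[.6,-.04,.16],args=(m,));print(m,r.x,np.degrees(r.x[2]),np.round(r.fun,1))
p=r.x;np.save("safe.npy",p)
# hook: red mask, metal corners
T=cv2.imread("pics/top0.png");hsv=cv2.cvtColor(T,cv2.COLOR_BGR2HSV)
m=((hsv[...,0]<8)|(hsv[...,0]>172))&(hsv[...,1]>150)&(hsv[...,2]>60);m[:, :270]=0;m[:,330:]=0;m[:225]=0;m[300:]=0
ys,xs=np.nonzero(m);print(len(xs),cv2.minAreaRect(np.c_[xs,ys].astype(np.float32)))
(cu,cv),_,_=cv2.minAreaRect(np.c_[xs,ys].astype(np.float32));print("grip top ctr",ray("top",(cu,cv),.022))
n=np.array([195,125])/7+[265,215]-.4;print("nose outer",ray("top",n,.0035))
# staple predicted / hasp
q=lambda P:((proj("side",W(p,P))-[285,150])*5).round(0).tolist()
qt=lambda P:((proj("top",W(p,P))-[340,125])*3.5).round(0).tolist()
P=[[-76,0,62],[-76,0,96],[-44,0,62],[-44,0,96],[-22,0,66.5]]
print(q(P),qt(P))
for a in(0.8,1.0,1.2,1.4,1.6,1.8):
    e=[[-22-100*np.cos(a),0,66.5+100*np.sin(a)]];print(a,q(e),qt(e))
E
```

```text
1 [ 0.60366146 -0.03975908  0.16333567] 9.358444554846356 [-0.8 -0.3 -0.  -1.   0.6  1.4  0.2 -0.3]
2 [ 0.60372617 -0.03691418  0.16669159] 9.550724370193693 [-2.2 -0.5 -0.8 -0.9  1.6 -0.2  1.3  0.4]
3 [ 0.60393252 -0.0390247   0.16435435] 9.416810559692633 [-1.2 -0.3 -0.5 -1.1  0.2  1.2 -0.2 -0.3 -1.7 -1.2 -0.2 -1.4  1.9 -0.6
  1.5 -0.2]
157 ((301.9587097167969, 270.8624267578125), (20.593265533447266, 7.854176044464111), 73.3007583618164)
grip top ctr [0.49858192 0.19005072 0.022     ]
nose outer [0.57479388 0.20756502 0.0035    ]
[[575.0, 303.0], [582.0, 234.0], [501.0, 286.0], [506.0, 218.0], [452.0, 266.0]] [[330.0, 437.0], [347.0, 428.0], [317.0, 377.0], [333.0, 366.0], [310.0, 335.0]]
0.8 [[629.0, 152.0]] [[377.0, 448.0]]
1.0 [[593.0, 117.0]] [[377.0, 412.0]]
1.2 [[551.0, 88.0]] [[374.0, 372.0]]
1.4 [[505.0, 67.0]] [[368.0, 330.0]]
1.6 [[458.0, 55.0]] [[359.0, 288.0]]
1.8 [[410.0, 52.0]] [[348.0, 249.0]]
```

```bash
cat >> h.py <<'E'
from scipy.spatial.transform import Rotation as Ro
def delta(target,yaw=None):
    "TCP target world; yaw=heading of hook/safe +x (tool x = -that). prints yaw turn about tool z (deg) and shift in tool axes after turn (cm)"
    s=get_state();q=s['orientation'];R=Ro.from_quat([q[1],q[2],q[3],q[0]]).as_matrix()
    if yaw is None: yaw=np.arctan2(-R[1,0],-R[0,0])
    Rt=np.c_[[-np.cos(yaw),-np.sin(yaw),0],[-np.sin(yaw),np.cos(yaw),0],[0,0,-1]]
    print("turn(tool rotvec)",np.round(np.degrees(Ro.from_matrix(R.T@Rt).as_rotvec()),2),"shift cm",np.round(Rt.T@(np.array(target)-s['tcp_pos'])*100,2))
def st():
    s=get_state();p=np.load("safe.npy");c,sn=np.cos(p[2]),np.sin(p[2]);d=s['tcp_pos'];f=s['wrist_force']
    e=d[:2]-p[:2];print("t",round(s['clock'],2),"safe-frame TCP mm",np.round([1e3*(c*e[0]+sn*e[1]),1e3*(-sn*e[0]+c*e[1]),1e3*d[2]],1),"F safe",np.round([c*f[0]+sn*f[1],-sn*f[0]+c*f[1],f[2]],2),"gap",round(s['finger_gap']*1e3,1))
E
python3 - <<'E'
from h import *
p=np.load("safe.npy");st();delta(W(p,[-35,0,250])[0],p[2])
T=cv2.imread("pics/top0.png")[:,:,::-1];S=cv2.imread("pics/side0.png")[:,:,::-1]
crop("side",S,365,165,50,50,12,"s_st")
E
```

```text
t 0.1 safe-frame TCP mm [-364.6  666.1  249.5] F safe [-0.47  0.25 -0.14] gap 85.7
turn(tool rotvec) [ -0.09  -0.03 -23.04] shift cm [-3.296e+01 -6.661e+01 -5.000e-02]
```

View pics/s_st.png

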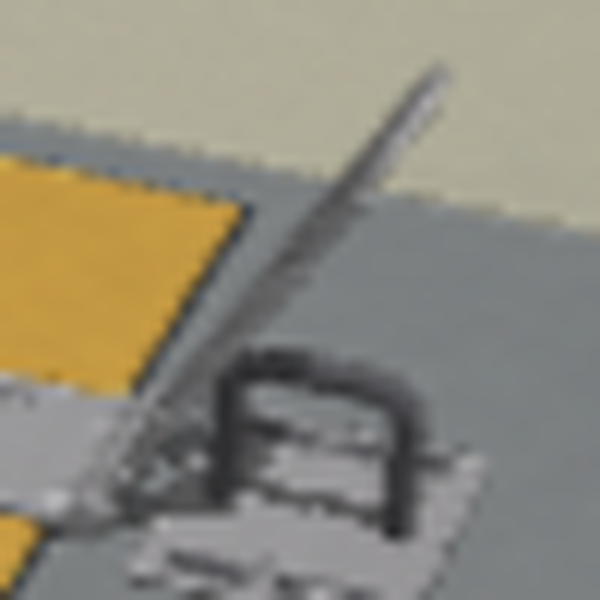

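play_rows --series "0 0 0 0 0 0 -7.68; 0 0 0 0 0 0 -7.68; 0 0 0 0 0 0 -7.68; 0 -2.75 -5.55 0 0 0 0; 0 -2.75 -5.55 0 0 0 0; 0 -2.75 -5.55 0 0 0 0; 0 -2.75 -5.55 0 0 0 0; 0 -2.75 -5.55 0 0 0 0; 0 -2.75 -5.55 0 0 0 0; 0 -2.75 -5.55 0 0 0 0; 0 -2.75 -5.55 0 0 0 0; 0 -2.75 -5.55 0 0 0 0" --newtons 60

```text
clock: 1.6
tcp_pos: [0.462, 0.1047, 0.2501]
orientation: [-0.0, -0.082, 0.997, 0.0]
wrist_force: [0.9, 1.6, 0.7]
finger_gap: 0.0001
```

play_rows --series "0 -2.75 -5.55 0 0 0 0; 0 -2.75 -5.55 0 0 0 0; 0 -2.75 -5.55 0 0 0 0; 0 0 0 0 0 0 0; 0 0 0 0 0 0 0"

```text
clock: 2.22
tcp_pos: [0.5693, -0.0442, 0.2495]
orientation: [-0.001, -0.082, 0.997, 0.001]
wrist_force: [0.2, 0.9, -0.2]
finger_gap: 0.0
```

Run:
```python
from h import *
p=np.load("safe.npy");st();delta(W(p,[-45,0,172])[0],p[2])
for n in("side","top"):
    im=cams.read_camera(n);cv2.imwrite(f"pics/{n}1.png",im[:,:,::-1])
crop("top",im,340,125,170,170,3.5,"t1")
S=cv2.imread("pics/side1.png")[:,:,::-1];crop("side",S,320,60,130,160,4,"s1")
```

```text
t 2.23 safe-frame TCP mm [-35.    0.6 249.5] F safe [ 0.39  0.9  -0.17] gap 0.0
turn(tool rotvec) [ 0.07 -0.11 -0.04] shift cm [ 1.   -0.06  7.75]
```

View pics/s1.png

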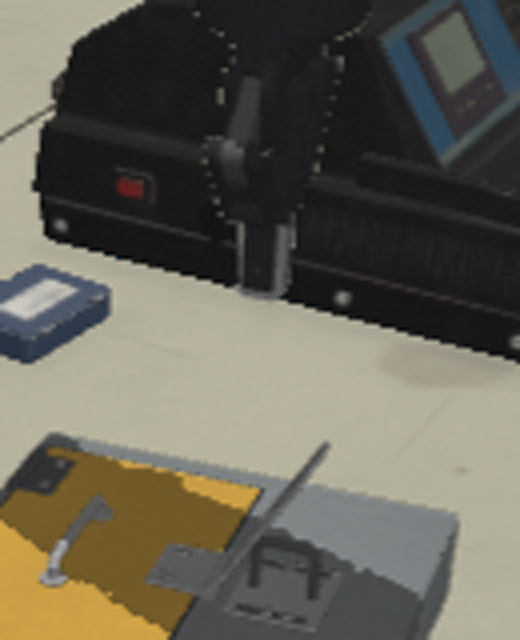

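play_rows --series "0 0 0 2.6 0 0 0; 0 0 0 2.6 0 0 0; 0 0 -0.06 2.55 0 0 0; 0 0 0 0 0 0 0"

```text
clock: 2.82
tcp_pos: [0.568, -0.043, 0.1714]
orientation: [-0.002, -0.083, 0.997, 0.001]
wrist_force: [-0.2, -0.2, 0.2]
finger_gap: -0.0001
```

Run:
```python
from h import *
st()
a=np.r_[np.arange(1.10,.12,-.07),.1,.07,.04,.02,.0]
r=np.interp(a,[0,.5,1.1],[97,96,93])
x=-22-r*np.cos(a)+1.5*np.sin(a)+11; z=66.5+r*np.sin(a)+1.5*np.cos(a)+19
print(np.round(np.c_[a,x,z],2)); print(np.round(-np.diff(np.c_[x,z],axis=0)/10,2).tolist())
```

```text
t 2.83 safe-frame TCP mm [-36.1   1.9 171.4] F safe [-0.19 -0.17  0.24] gap -0.1
[[ 1.1000e+00 -5.1850e+01  1.6906e+02]
 [ 1.0300e+00 -5.7770e+01  1.6630e+02]
 [ 9.6000e-01 -6.3510e+01  1.6312e+02]
 [ 8.9000e-01 -6.9030e+01  1.5953e+02]
 [ 8.2000e-01 -7.4300e+01  1.5554e+02]
 [ 7.5000e-01 -7.9310e+01  1.5118e+02]
 [ 6.8000e-01 -8.4000e+01  1.4646e+02]
 [ 6.1000e-01 -8.8380e+01  1.4141e+02]
 [ 5.4000e-01 -9.2400e+01  1.3604e+02]
 [ 4.7000e-01 -9.5960e+01  1.3034e+02]
 [ 4.0000e-01 -9.9020e+01  1.2434e+02]
 [ 3.3000e-01 -1.0166e+02  1.1814e+02]
 [ 2.6000e-01 -1.0385e+02  1.1175e+02]
 [ 1.9000e-01 -1.0560e+02  1.0522e+02]
 [ 1.0000e-01 -1.0717e+02  9.6660e+01]
 [ 7.0000e-02 -1.0752e+02  9.3770e+01]
 [ 4.0000e-02 -1.0778e+02  9.0870e+01]
 [ 2.0000e-02 -1.0791e+02  8.8940e+01]
 [ 0.0000e+00 -1.0800e+02  8.7000e+01]]
[[0.59, 0.28], [0.57, 0.32], [0.55, 0.36], [0.53, 0.4], [0.5, 0.44], [0.47, 0.47], [0.44, 0.51], [0.4, 0.54], [0.36, 0.57], [0.31, 0.6], [0.26, 0.62], [0.22, 0.64], [0.17, 0.65], [0.16, 0.86], [0.04, 0.29], [0.03, 0.29], [0.01, 0.19], [0.01, 0.19]]
```

play_rows --series "0 0.53 -0.06 0.08 0 0 0; 0 0.52 -0.06 0.08 0 0 0; 0 0.52 -0.06 0.08 0 0 0; 0 0.59 0 0.28 0 0 0; 0 0.57 0 0.32 0 0 0; 0 0.55 0 0.36 0 0 0; 0 0.53 0 0.4 0 0 0; 0 0.5 0 0.44 0 0 0; 0 0.47 0 0.47 0 0 0; 0 0.44 0 0.51 0 0 0"

```text
clock: 4.08
tcp_pos: [0.5186, -0.0551, 0.1422]
orientation: [-0.0, -0.082, 0.997, 0.0]
wrist_force: [0.2, -1.1, 0.2]
finger_gap: -0.0001
```

Run:
```python
from h import *
st()
im=cams.read_camera("side");crop("side",im,320,90,130,150,4,"s2")
```

```text
t 4.08 safe-frame TCP mm [-86.8  -1.9 142.2] F safe [ 0.03 -1.11  0.18] gap -0.1
```

View pics/s2.png

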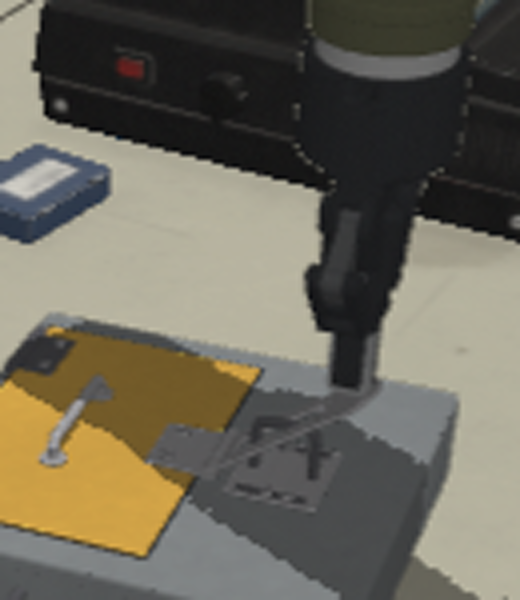

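play_rows --series "0 0.4 0 0.54 0 0 0; 0 0.36 0 0.57 0 0 0; 0 0.31 0 0.6 0 0 0; 0 0.26 0.05 0.62 0 0 0; 0 0.22 0.05 0.64 0 0 0; 0 0.17 0.05 0.65 0 0 0; 0 0.08 0 0.43 0 0 0; 0 0.08 0 0.43 0 0 0; 0 0.04 0 0.29 0 0 0; 0 0.03 0 0.29 0 0 0"

```text
clock: 5.38
tcp_pos: [0.4994, -0.0568, 0.0919]
orientation: [0.0, -0.082, 0.997, 0.0]
wrist_force: [-0.7, -0.0, 0.2]
finger_gap: -0.0003
```

play_rows --series "0 0.01 0 0.1 0 0 0; 0 0 0 0 0 0 0"

```text
clock: 5.62
tcp_pos: [0.4993, -0.0568, 0.091]
orientation: [0.0, -0.082, 0.997, 0.0]
wrist_force: [-0.2, -0.3, 0.1]
finger_gap: 0.0001
```

Run:
```python
from h import *
st()
im=cams.read_camera("side");crop("side",im,320,90,130,150,4,"s3")
```

```text
t 5.62 safe-frame TCP mm [-106.1   -0.4   91. ] F safe [-0.28 -0.28  0.14] gap 0.1
```

View pics/s3.png

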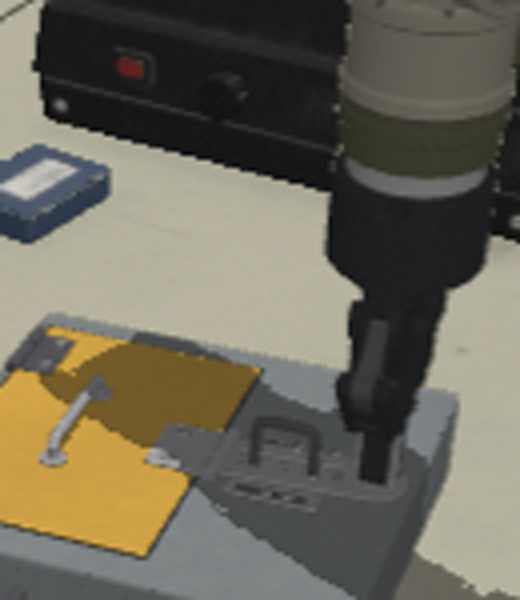

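play_rows --series "0 0 0 0.1 0 0 0; 0 0 0 0.1 0 0 0; 0 0 0 0.1 0 0 0; 0 0 0 0 0 0 0"

```text
clock: 6.18
tcp_pos: [0.4992, -0.0568, 0.0879]
orientation: [-0.0, -0.082, 0.997, 0.0]
wrist_force: [0.9, 0.8, -1.0]
finger_gap: 0.0002
```

play_rows --series "0 0 0 0.1 0 0 0; 0 0 0 0 0 0 0"

```text
clock: 6.42
tcp_pos: [0.4992, -0.0568, 0.0869]
orientation: [-0.0, -0.082, 0.997, 0.0]
wrist_force: [1.1, 0.0, 0.3]
finger_gap: 0.0001
```

play_rows --series "0 0 0 0.05 0 0 0; 0 0 0 0 0 0 0"

```text
clock: 6.68
tcp_pos: [0.4993, -0.0568, 0.0865]
orientation: [0.0, -0.082, 0.997, 0.0]
wrist_force: [-0.6, -0.4, 1.3]
finger_gap: -0.0002
```

play_rows --series "0 0 0 0.05 0 0 0; 0 0 0 0 0 0 0"

```text
clock: 6.92
tcp_pos: [0.4993, -0.0568, 0.0864]
orientation: [0.0, -0.082, 0.997, -0.0]
wrist_force: [-1.9, 0.0, 5.3]
finger_gap: -0.0002
```

play_rows --series "0 0 0 -1 0 0 0; 0 0 0 -4 0 0 0; 0 0 0 -5 0 0 0; 60 0 5 0 0 0 0; 60 0 5 0 0 0 0; 60 0 5 0 0 0 0; 60 0 0 0 0 0 0"

```text
clock: 7.8
tcp_pos: [0.474, 0.0938, 0.1865]
orientation: [0.0, -0.085, 0.996, 0.0]
wrist_force: [0.0, -0.5, 0.2]
finger_gap: 0.0513
```

Run:
```python
from h import *
st()
S=cams.read_camera("side");T=cams.read_camera("top")
cv2.imwrite("pics/S4.png",S[:,:,::-1]);cv2.imwrite("pics/T4.png",T[:,:,::-1])
crop("side",S,335,165,110,80,7,"s4");crop("top",T,395,185,80,80,7,"t4")
S0=cv2.imread("pics/side0.png")[:,:,::-1];T0=cv2.imread("pics/top0.png")[:,:,::-1]
out=[]
for n,im,o,s,sz in(("top",T0,(265,215),7,(80,80)),("side",S0,(290,270),7,(100,60))):
    c=np.ascontiguousarray(cv2.resize(im[o[1]:o[1]+sz[1],o[0]:o[0]+sz[0],::-1],None,fx=s,fy=s,interpolation=cv2.INTER_CUBIC))
    for col,ps in(((0,255,0),(.4986,.1901,np.radians(12.9))),):
        for P in([[-20,-8,24],[20,-8,24],[20,8,24],[-20,8,24]],[[77.5,-6,3.5],[77.5,6,3.5]],[[30,15,3.5],[62.5,15,3.5]],[[30,-15.5,3.5],[62,-15.5,3.5]]):
            q=((proj(n,W(ps,P))+.5-o)*s).astype(int)
            cv2.polylines(c,[q],len(P)>2,col,1)
    out.append(c)
cv2.imwrite("pics/ov_t.png",out[0]);cv2.imwrite("pics/ov_s.png",out[1])
```

```text
t 7.8 safe-frame TCP mm [-106.5  152.3  186.5] F safe [-0.06 -0.53  0.17] gap 51.3
```

View pics/s4.png

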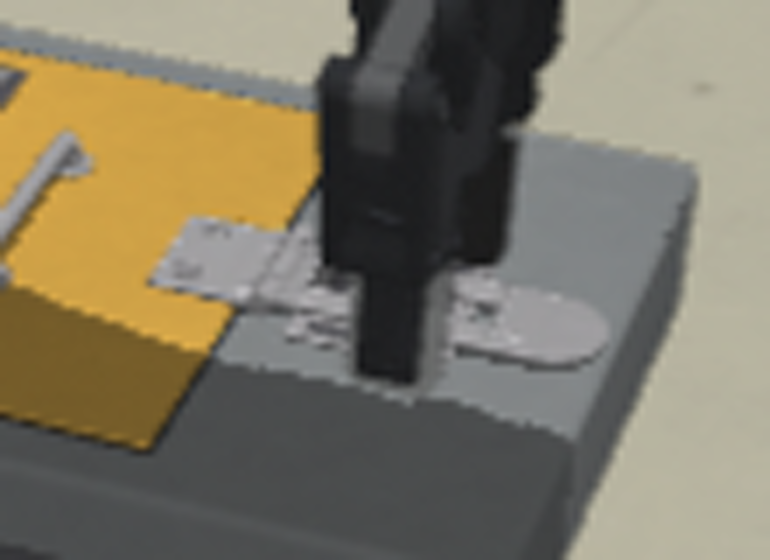

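View pics/t4.png

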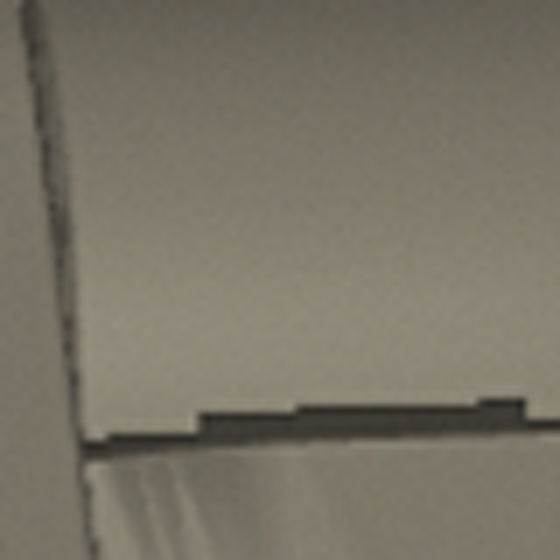

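View pics/ov_t.png

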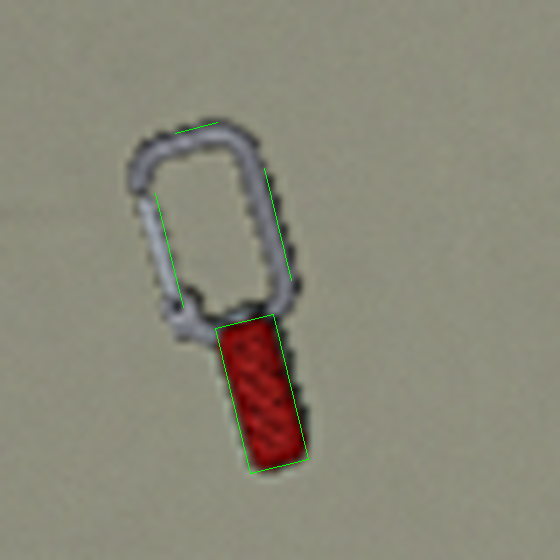

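View pics/ov_s.png

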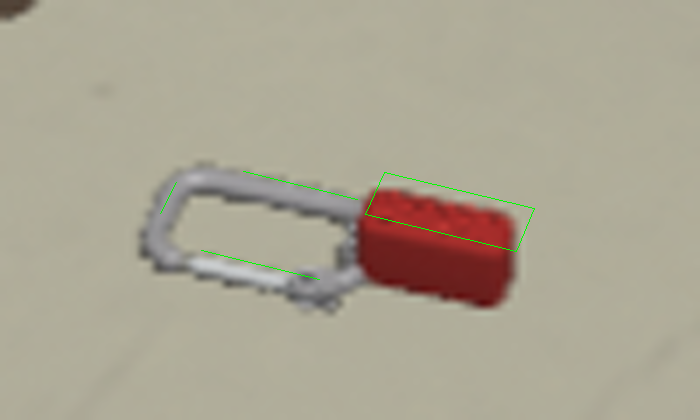

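Run:
```python
from h import *
delta([.4986,.1915,.10],np.radians(13.5))
```

```text
turn(tool rotvec) [-0.03  0.04 -4.  ] shift cm [-4.64  9.18  8.64]
```

play_rows --series "60 0 0 0 0 0 -4; 60 -1.16 2.3 0 0 0 0; 60 -1.16 2.3 0 0 0 0; 60 -1.16 2.29 2 0 0 0; 60 -1.16 2.29 3 0 0 0; 60 0 0 3.64 0 0 0; 60 0 0 0 0 0 0"

```text
clock: 8.78
tcp_pos: [0.4968, 0.1895, 0.097]
orientation: [-0.003, -0.116, 0.993, -0.0]
wrist_force: [-1.2, -0.7, 1.1]
finger_gap: 0.0512
```

Run:
```python
from h import *
st();delta([.4986,.1915,.022],np.radians(13.5))
S=cams.read_camera("side");T=cams.read_camera("top")
cv2.imwrite("pics/S5.png",S[:,:,::-1]);cv2.imwrite("pics/T5.png",T[:,:,::-1])
crop("side",S,335,165,110,80,7,"s5");crop("side",S,260,210,150,120,5,"s5b");crop("top",T,395,185,80,80,7,"t5")
```

```text
t 8.78 safe-frame TCP mm [-68.3 243.   97. ] F safe [-1.31 -0.44  1.13] gap 51.2
turn(tool rotvec) [-0.01 -0.36 -0.18] shift cm [-0.22  0.15  7.5 ]
```

View pics/s5.png

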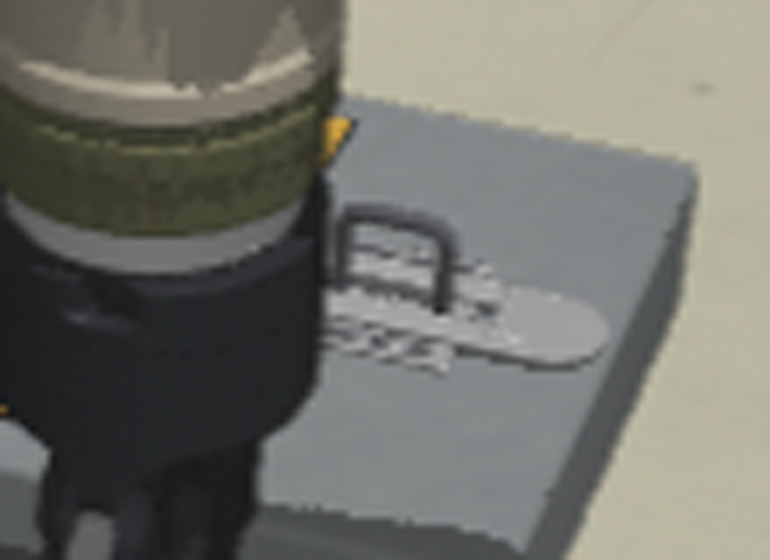

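View pics/s5b.png

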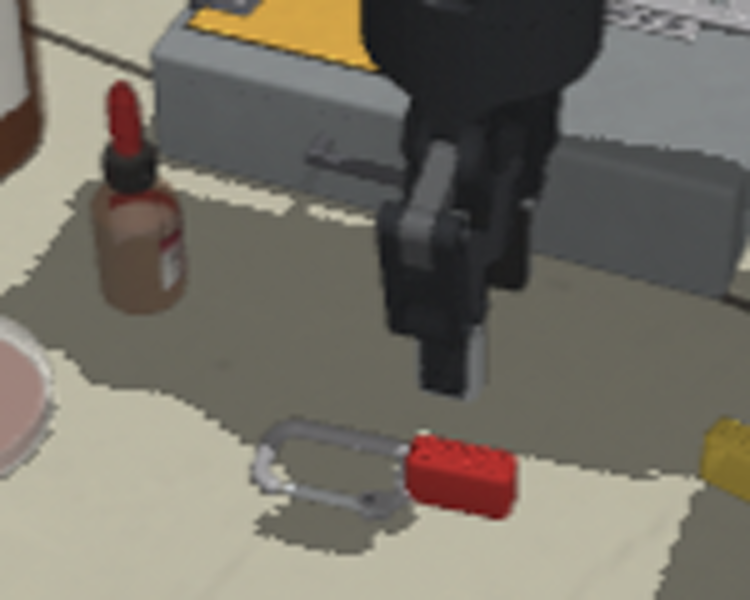

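View pics/t5.png

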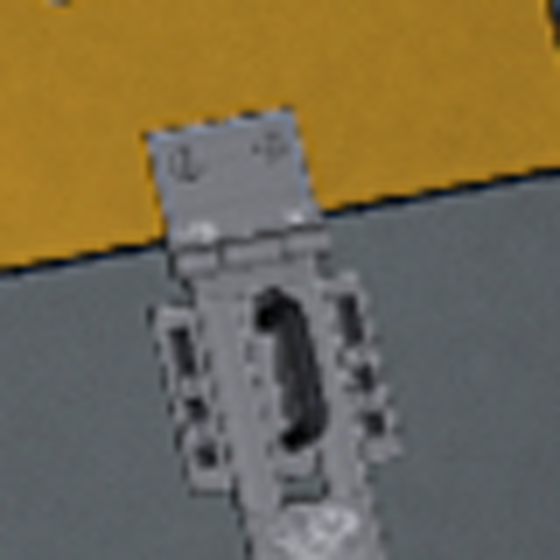

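```bash
python3 - <<'E'
from h import *
p=np.load("safe.npy")
q=lambda P:((proj("side",W(p,P))+.5-[335,165])*7).round(0).tolist()
qt=lambda P:((proj("top",W(p,P))+.5-[395,185])*7).round(0).tolist()
P=[[-122,0,68],[-84,0,68],[-76,0,68],[-68,0,68],[-76,0,93],[-44,0,93]]
print(q(P));print(qt(P+[[-88,-6,68],[-88,6,68],[-22,0,68],[-33,0,68],[-22,-17,68],[-22,17,68],[-44,0,68]]))
E
python3 - <<'E'
import cv2
T=cv2.imread("pics/T5.png");cv2.imwrite("pics/t5b.png",cv2.resize(T[210:275,415:465],None,fx=12,fy=12,interpolation=cv2.INTER_CUBIC)[:600])
E
```

```text
[[612.0, 339.0], [486.0, 311.0], [460.0, 306.0], [434.0, 300.0], [467.0, 235.0], [362.0, 212.0]]
[[324.0, 630.0], [292.0, 485.0], [285.0, 455.0], [278.0, 424.0], [310.0, 441.0], [282.0, 318.0], [318.0, 496.0], [273.0, 504.0], [240.0, 252.0], [249.0, 293.0], [303.0, 241.0], [177.0, 264.0], [258.0, 334.0]]
```

View pics/t5b.png

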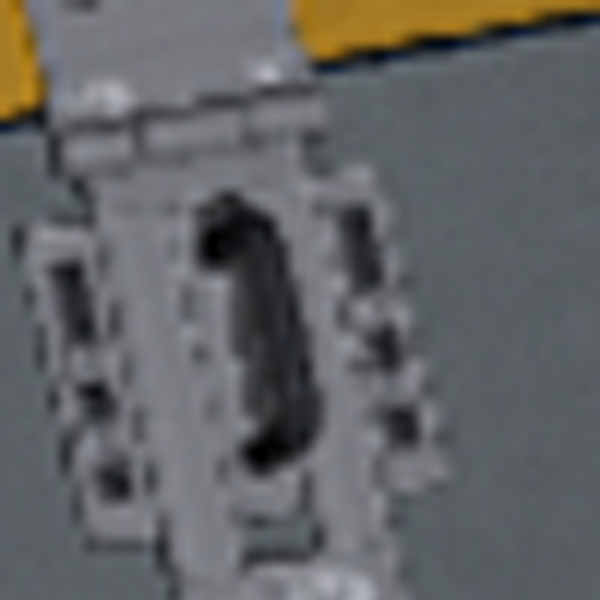

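play_rows --series "60 -0.11 0.07 2.5 0 0 0; 60 -0.11 0.08 2.5 0 0 0; 60 0 0 1.5 0 0 0; 60 0 0 0.7 0 0 0; 60 0 0 0 0 0 0"

```text
clock: 9.5
tcp_pos: [0.5007, 0.193, 0.028]
orientation: [0.0, -0.117, 0.993, 0.0]
wrist_force: [-0.3, 0.2, -0.2]
finger_gap: 0.0511
```

Run:
```python
from h import *
st();delta([.4986,.1915,.0215],np.radians(13.5))
S=cams.read_camera("side");crop("side",S,290,250,100,80,7,"s6")
```

```text
t 9.5 safe-frame TCP mm [-63.9 245.8  28. ] F safe [-0.26  0.29 -0.24] gap 51.1
turn(tool rotvec) [ 0.    0.02 -0.1 ] shift cm [ 0.24 -0.1   0.65]
```

View pics/s6.png

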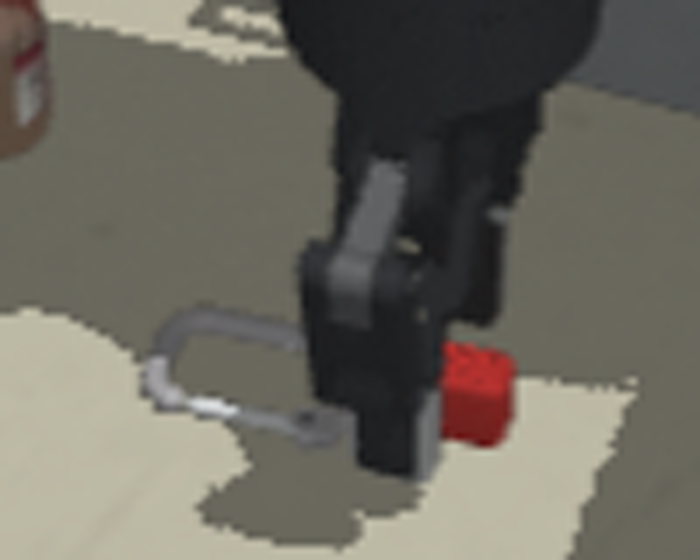

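play_rows --series "60 0.3 -0.1 0.3 0 0 0; 60 0 0 0.35 0 0 0; 60 0 0 0 0 0 0; 10 0 0 0 0 0 0; 10 0 0 0 0 0 0; 10 0 0 0 0 0 0; 10 0 0 0 0 0 0; 10 0 0 0 0 0 0" --newtons 60

```text
clock: 10.55
tcp_pos: [0.4979, 0.1917, 0.0214]
orientation: [0.0, -0.117, 0.993, 0.0]
wrist_force: [0.5, 0.6, 3.3]
finger_gap: 0.0151
```

Run:
```python
from h import *
st()
S=cams.read_camera("side");crop("side",S,290,250,100,80,7,"s7")
```

```text
t 10.55 safe-frame TCP mm [-66.8 244.9  21.4] F safe [0.55 0.48 3.35] gap 15.1
```

View pics/s7.png

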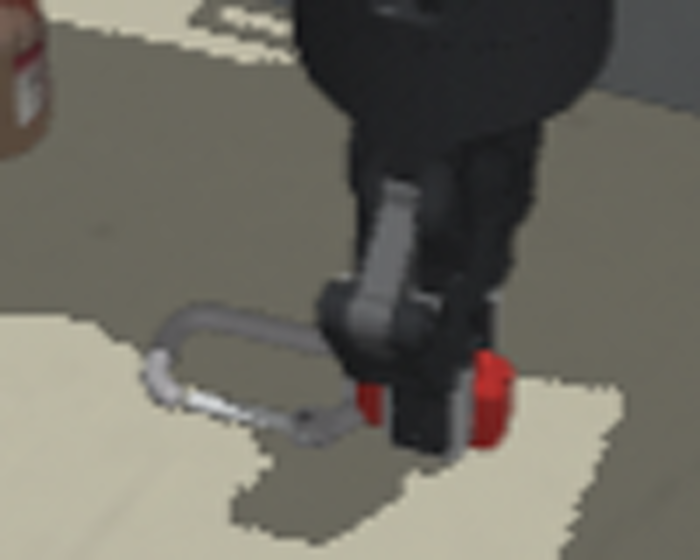

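play_rows --series "10 0 0 -0.5 0 0 0; 10 0 0 -2 0 0 0; 10 0 0 -4 0 0 0; 10 0 0 -4 0 0 2; 10 0 0 -4 0 0 2; 10 0 0 0 0 0 0; 10 0 0 0 0 0 0"

```text
clock: 11.48
tcp_pos: [0.4971, 0.1913, 0.1654]
orientation: [-0.001, -0.082, 0.997, -0.0]
wrist_force: [-0.4, -1.1, -1.9]
finger_gap: 0.0148
```

Run:
```python
from h import *
st();p=np.load("safe.npy");delta(W(p,[-180,0,140])[0],p[2])
print(get_state()['wrist_force'])
```

```text
t 11.47 safe-frame TCP mm [-67.7 244.7 165.4] F safe [-0.6  -1.02 -1.89] gap 14.8
turn(tool rotvec) [-0.   -0.07  0.01] shift cm [ 11.23 -24.47   2.54]
[-0.42333565 -1.10517816 -1.89101262]
```

play_rows --series "10 1.87 -4.08 0.2 0 0 0; 10 1.87 -4.08 0.2 0 0 0; 10 1.87 -4.08 0.2 0 0 0; 10 1.87 -4.08 0.2 0 0 0; 10 1.87 -4.08 0.2 0 0 0; 10 1.88 -4.07 0.2 0 0 0; 10 0 0 1.3 0 0 0; 10 0 0 0 0 0 0;  10 0 0 0 0 0 0"

```text
clock: 12.6
tcp_pos: [0.4266, -0.0672, 0.1405]
orientation: [-0.001, -0.083, 0.997, 0.001]
wrist_force: [0.6, -0.1, -1.3]
finger_gap: 0.0148
```

Run:
```python
from h import *
st();p=np.load("safe.npy");delta(W(p,[-180,0,92.5])[0],p[2])
S=cams.read_camera("side");crop("side",S,350,150,120,130,6,"s8");crop("side",S,350,170,120,90,6,"s8")
T=cams.read_camera("top");crop("top",T,385,190,100,100,6,"t8")
```

```text
t 12.6 safe-frame TCP mm [-179.6    1.2  140.5] F safe [ 0.56 -0.23 -1.3 ] gap 14.8
turn(tool rotvec) [ 0.06 -0.08  0.09] shift cm [ 0.04 -0.12  4.8 ]
```

View pics/s8.png

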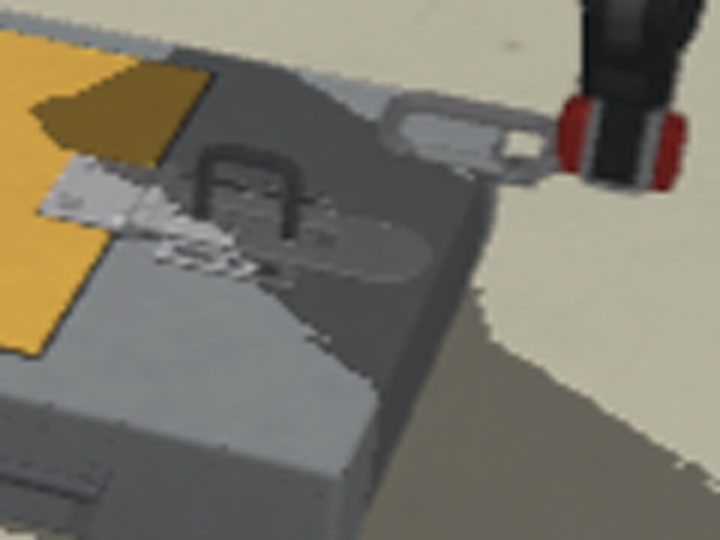

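View pics/t8.png

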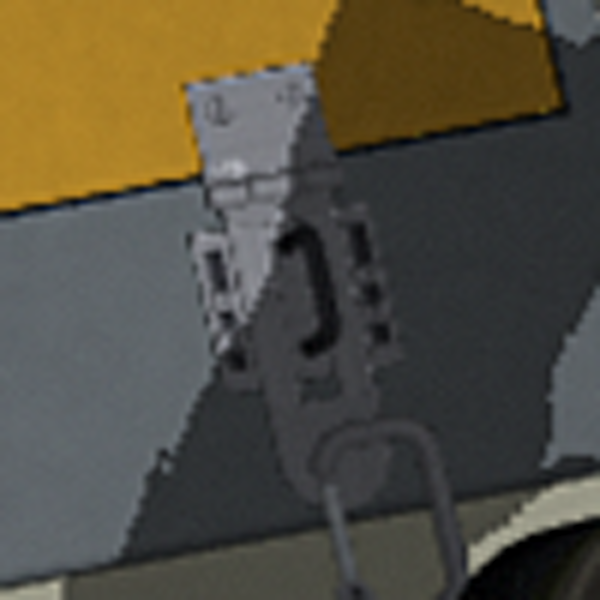

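play_rows --series "10 0 0 2.4 0 0 0; 10 0 -0.1 2.3 0 0 0; 10 -0.6 0 0 0 0 0; 10 -0.6 0 0 0 0 0; 10 -0.5 0 0 0 0 0; 10 0 0 0 0 0 0; 10 0 0 0 0 0 0"

```text
clock: 13.58
tcp_pos: [0.444, -0.0665, 0.0943]
orientation: [0.0, -0.082, 0.997, -0.0]
wrist_force: [-0.4, -0.8, -1.5]
finger_gap: 0.0145
```

Run:
```python
from h import *
st()
S=cams.read_camera("side");crop("side",S,350,170,120,90,6,"s9")
T=cams.read_camera("top");crop("top",T,385,190,100,100,6,"t9")
```

```text
t 13.57 safe-frame TCP mm [-162.3   -0.9   94.3] F safe [-0.57 -0.73 -1.52] gap 14.5
```

View pics/s9.png

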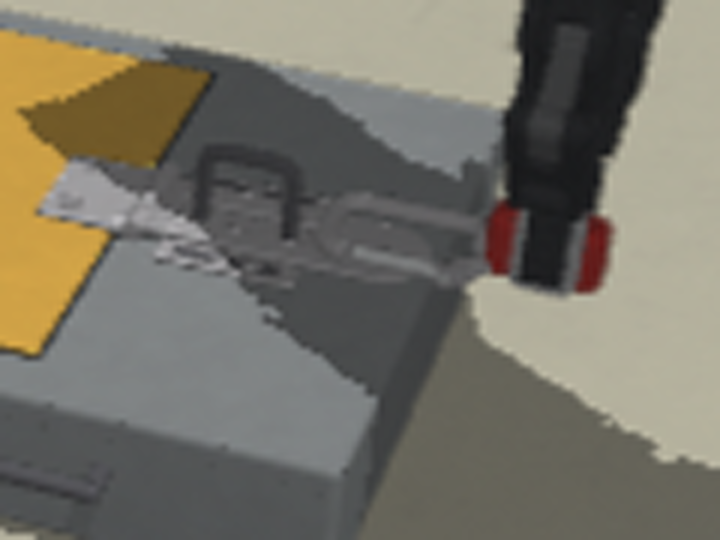

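View pics/t9.png

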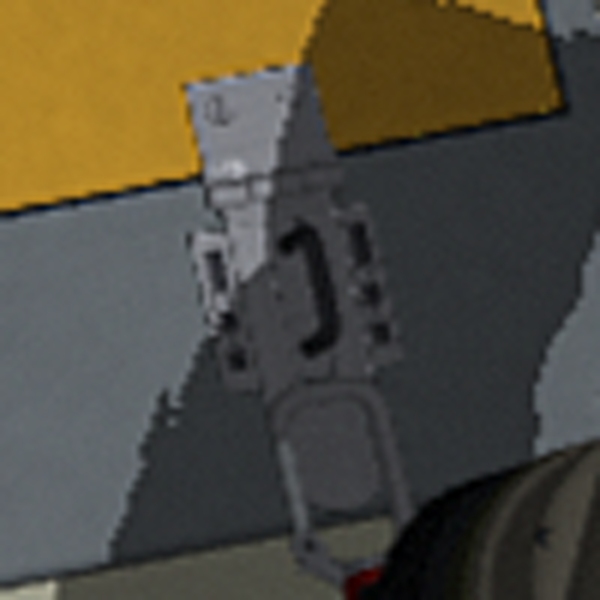

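play_rows --series "10 -0.1 0 0 0 0 0; 10 -0.1 0 0 0 0 0; 10 -0.1 0 0 0 0 0; 10 -0.1 0 0 0 0 0; 10 0 0 0 0 0 0"

```text
clock: 14.3
tcp_pos: [0.4479, -0.0658, 0.0941]
orientation: [0.0, -0.082, 0.997, 0.0]
wrist_force: [-0.8, 0.2, -1.4]
finger_gap: 0.0149
```

play_rows --series "10 -0.1 0 0 0 0 0; 10 0 0 0 0 0 0"

```text
clock: 14.55
tcp_pos: [0.4489, -0.0657, 0.0941]
orientation: [0.0, -0.082, 0.997, 0.0]
wrist_force: [-0.3, -0.7, -1.3]
finger_gap: 0.0151
```

play_rows --series "10 -0.1 0 0 0 0 0; 10 0 0 0 0 0 0"

```text
clock: 14.8
tcp_pos: [0.4499, -0.0655, 0.0941]
orientation: [0.0, -0.082, 0.997, 0.0]
wrist_force: [0.4, 0.1, -1.3]
finger_gap: 0.0152
```

play_rows --series "10 -0.05 0 0 0 0 0; 10 0 0 0 0 0 0"

```text
clock: 15.05
tcp_pos: [0.4503, -0.0654, 0.0941]
orientation: [0.0, -0.082, 0.997, 0.0]
wrist_force: [-0.9, -0.2, -1.0]
finger_gap: 0.0147
```

play_rows --series "10 -0.05 0 0 0 0 0; 10 0 0 0 0 0 0"

```text
clock: 15.3
tcp_pos: [0.4508, -0.0653, 0.0941]
orientation: [0.0, -0.082, 0.997, 0.0]
wrist_force: [0.0, 0.1, -1.8]
finger_gap: 0.0143
```

play_rows --series "10 -0.05 0 0 0 0 0; 10 0 0 0 0 0 0"

```text
clock: 15.55
tcp_pos: [0.4513, -0.0652, 0.0941]
orientation: [0.0, -0.082, 0.997, 0.0]
wrist_force: [1.6, -0.2, -1.9]
finger_gap: 0.0143
```

play_rows --series "10 -0.05 0 0 0 0 0; 10 0 0 0 0 0 0"

```text
clock: 15.8
tcp_pos: [0.4517, -0.0651, 0.0941]
orientation: [-0.0, -0.082, 0.997, 0.0]
wrist_force: [-0.6, -0.1, -1.4]
finger_gap: 0.0148
```

play_rows --series "10 -0.05 0 0 0 0 0; 10 0 0 0 0 0 0"

```text
clock: 16.05
tcp_pos: [0.4519, -0.065, 0.094]
orientation: [-0.0, -0.082, 0.997, 0.0]
wrist_force: [-1.8, -0.4, -1.3]
finger_gap: 0.0149
```

play_rows --series "10 -0.05 0 0 0 0 0; 10 0 0 0 0 0 0"

```text
clock: 16.3
tcp_pos: [0.4521, -0.065, 0.0939]
orientation: [-0.001, -0.082, 0.997, 0.0]
wrist_force: [-3.6, -0.7, -0.8]
finger_gap: 0.0147
```

play_rows --series "10 -0.05 0 0 0 0 0; 10 0 0 0 0 0 0"

```text
clock: 16.55
tcp_pos: [0.4523, -0.0649, 0.0939]
orientation: [-0.001, -0.082, 0.997, 0.0]
wrist_force: [-4.3, -1.4, 0.4]
finger_gap: 0.0149
```

play_rows --series "10 -0.05 0 0 0 0 0; 10 0 0 0 0 0 0"

```text
clock: 16.8
tcp_pos: [0.4523, -0.0648, 0.0938]
orientation: [-0.001, -0.082, 0.997, -0.0]
wrist_force: [-6.7, -2.9, 1.5]
finger_gap: 0.0147
```

play_rows --series "10 0.5 0 0 0 0 0; 10 0.5 0 0 0 0 0; 10 0 -1 0 0 0 0; 10 0 -1 0 0 0 0; 10 0 -1 0 0 0 0; 10 -0.8 0 0 0 0 0; 10 -0.8 0 0 0 0 0; 10 -0.8 0 0 0 0 0; 10 -0.7 0 0 0 0 0; 10 0 0 0 0 0 0; 10 0 0 0 0 0 0"

```text
clock: 18.18
tcp_pos: [0.4791, -0.0907, 0.0939]
orientation: [-0.0, -0.082, 0.997, 0.0]
wrist_force: [-0.0, -0.0, -2.1]
finger_gap: 0.0149
```

Run:
```python
from h import *
st()
S=cams.read_camera("side");crop("side",S,350,170,100,80,7,"s10")
T=cams.read_camera("top");crop("top",T,400,190,80,80,7,"t10")
```

```text
t 18.18 safe-frame TCP mm [-131.6  -30.6   93.9] F safe [-0.01 -0.01 -2.05] gap 14.9
```

View pics/s10.png

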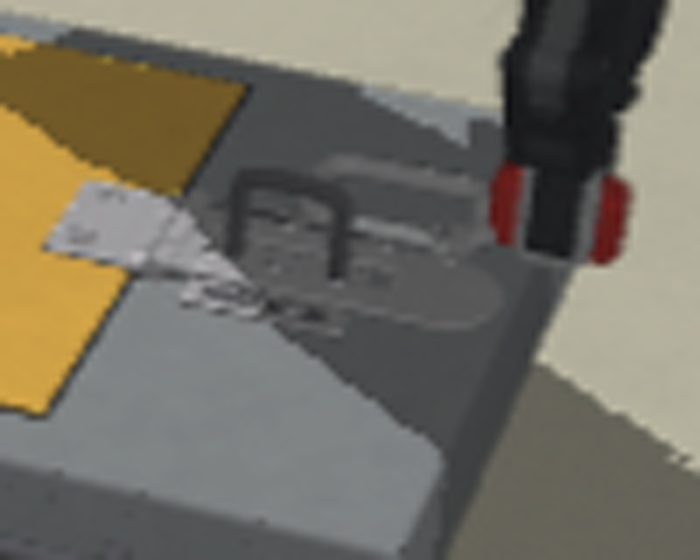

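View pics/t10.png

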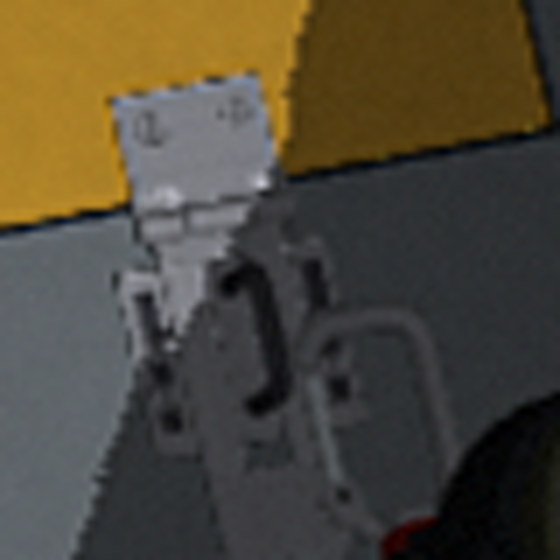

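play_rows --series "10 0 0 0 0 0 0; 10 0 0.3 0 0 0 0; 10 0 0.3 0 0 0 0; 10 0 0.2 0 0 0 0; 10 0 0 0 0 0 0" --newtons 100

```text
clock: 18.9
tcp_pos: [0.478, -0.0833, 0.0942]
orientation: [-0.0, -0.082, 0.997, -0.0]
wrist_force: [-0.2, -2.4, -1.1]
finger_gap: 0.0138
```

play_rows --series "10 0 0.15 0 0 0 0; 10 0 0.15 0 0 0 0; 10 0 0 0 0 0 0"

```text
clock: 19.27
tcp_pos: [0.4775, -0.0803, 0.0941]
orientation: [-0.0, -0.082, 0.997, -0.0]
wrist_force: [-0.7, -4.0, -0.9]
finger_gap: 0.0138
```

play_rows --series "10 0 0.15 0 0 0 0; 10 0 0.15 0 0 0 0; 10 0 0 0 0 0 0"

```text
clock: 19.65
tcp_pos: [0.4771, -0.0771, 0.0941]
orientation: [0.0, -0.082, 0.997, -0.0]
wrist_force: [-0.8, -3.6, -0.7]
finger_gap: 0.014
```

play_rows --series "10 0 0.2 0 0 0 0; 10 0 0.2 0 0 0 0; 10 0 0 0 0 0 0"

```text
clock: 20.02
tcp_pos: [0.4769, -0.0733, 0.0942]
orientation: [0.001, -0.082, 0.997, -0.0]
wrist_force: [2.3, -5.5, -2.2]
finger_gap: 0.0139
```

play_rows --series "10 0 0.2 0 0 0 0; 10 0 0.2 0 0 0 0; 10 0 0 0 0 0 0"

```text
clock: 20.4
tcp_pos: [0.4766, -0.0697, 0.0945]
orientation: [0.001, -0.082, 0.997, -0.001]
wrist_force: [1.2, -5.3, -1.5]
finger_gap: 0.0138
```

play_rows --series "10 0 0.2 0 0 0 0; 10 0 0.2 0 0 0 0; 10 0 0 0 0 0 0"

```text
clock: 20.78
tcp_pos: [0.4756, -0.0657, 0.0944]
orientation: [0.0, -0.082, 0.997, -0.001]
wrist_force: [0.4, -6.1, -0.5]
finger_gap: 0.0135
```

Run:
```python
from h import *
st()
S=cams.read_camera("side");crop("side",S,350,170,100,80,7,"s11")
T=cams.read_camera("top");crop("top",T,400,190,80,80,7,"t11")
```

```text
t 20.77 safe-frame TCP mm [-131.    -5.4   94.4] F safe [-0.64 -6.06 -0.55] gap 13.5
```

View pics/s11.png

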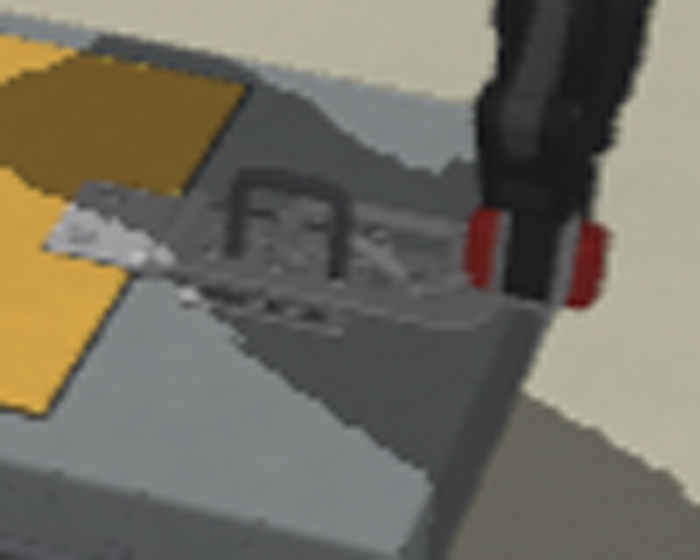

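View pics/t11.png

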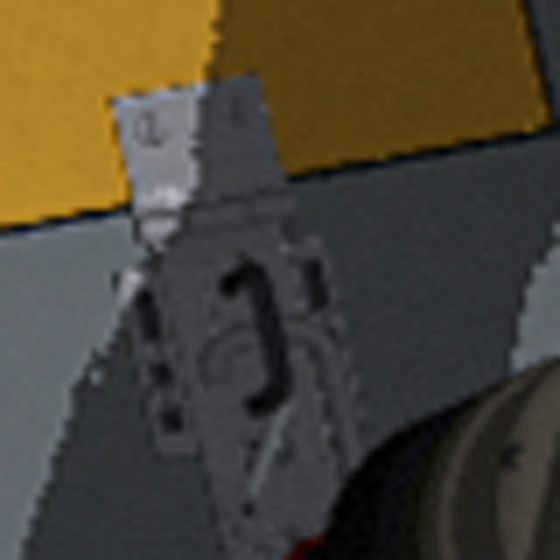

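play_rows --series "10 0 0.2 0 0 0 0; 10 0 0.1 0 0 0 0; 10 0 0 0 0 0 0"

```text
clock: 21.25
tcp_pos: [0.4742, -0.0625, 0.0941]
orientation: [-0.0, -0.082, 0.997, -0.0]
wrist_force: [-0.9, -6.3, 0.1]
finger_gap: 0.0135
```

play_rows --series "10 0 0.1 0 0 0 0; 10 0 0.1 0 0 0 0; 10 0 0 0 0 0 0"

```text
clock: 21.62
tcp_pos: [0.474, -0.0593, 0.0939]
orientation: [-0.0, -0.083, 0.997, 0.001]
wrist_force: [-0.2, -0.2, -1.3]
finger_gap: 0.0134
```

play_rows --series "10 0 0.1 0 0 0 0; 10 0 0.05 0 0 0 0; 10 0 0 0 0 0 0"

```text
clock: 22.0
tcp_pos: [0.4741, -0.0587, 0.0941]
orientation: [0.0, -0.082, 0.997, 0.0]
wrist_force: [-0.0, -0.0, -1.8]
finger_gap: 0.014
```

Run:
```python
from h import *
st()
T=cams.read_camera("top");crop("top",T,400,190,80,80,7,"t12")
```

```text
t 22.0 safe-frame TCP mm [-131.3    1.8   94.1] F safe [-0.04 -0.01 -1.8 ] gap 14.0
```

View pics/t12.png

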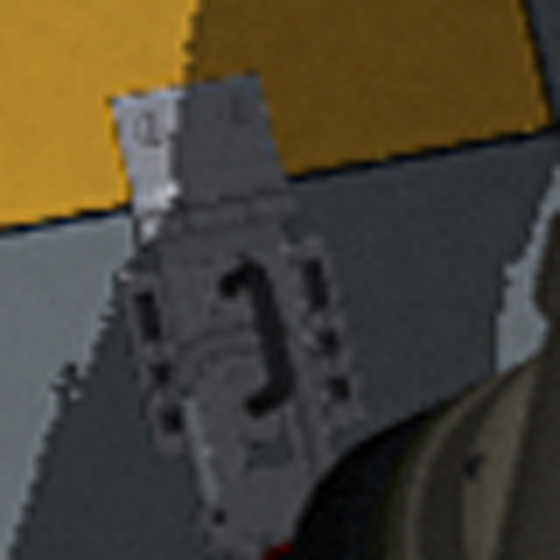

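play_rows --series "10 0 -0.2 0.1 0 0 0; 10 0 -0.2 0.1 0 0 0; 10 0.2 0 0.1 0 0 0; 10 0.2 0 0 0 0 0; 10 0.2 0 0 0 0 0; 10 0.15 0 0 0 0 0; 10 0 0 0 0 0 0"

```text
clock: 22.92
tcp_pos: [0.4672, -0.0641, 0.0911]
orientation: [0.0, -0.082, 0.997, 0.0]
wrist_force: [0.1, 0.1, -1.4]
finger_gap: 0.014
```

Run:
```python
from h import *
st()
S=cams.read_camera("side");crop("side",S,350,170,100,80,7,"s13")
```

```text
t 22.93 safe-frame TCP mm [-139.    -2.3   91.1] F safe [ 0.09  0.05 -1.37] gap 14.0
```

View pics/s13.png

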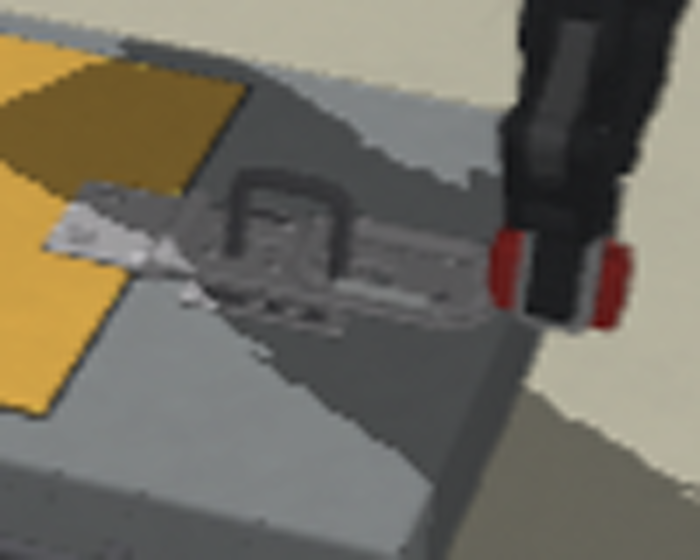

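play_rows --series "10 0.05 0 0 0 0 0; 10 0.05 0 0 0 0 0; 10 0.05 0 0 0 0 0; 10 0 0 0 0 0 0"

```text
clock: 23.48
tcp_pos: [0.4658, -0.0643, 0.0911]
orientation: [-0.0, -0.082, 0.997, 0.0]
wrist_force: [0.2, 0.2, -2.3]
finger_gap: 0.0138
```

play_rows --series "10 0.05 0 0 0 0 0; 10 0 0 0 0 0 0"

```text
clock: 23.72
tcp_pos: [0.4653, -0.0644, 0.0911]
orientation: [0.0, -0.082, 0.997, 0.0]
wrist_force: [0.1, 0.3, -1.5]
finger_gap: 0.0138
```

play_rows --series "10 0.05 0 0 0 0 0; 10 0 0 0 0 0 0"

```text
clock: 23.98
tcp_pos: [0.4648, -0.0645, 0.0911]
orientation: [0.0, -0.082, 0.997, 0.0]
wrist_force: [-0.6, -0.4, -0.4]
finger_gap: 0.0138
```

play_rows --series "10 0.05 0 0 0 0 0; 10 0 0 0 0 0 0"

```text
clock: 24.22
tcp_pos: [0.4646, -0.0646, 0.0911]
orientation: [0.0, -0.082, 0.997, 0.0]
wrist_force: [1.4, 0.4, -0.5]
finger_gap: 0.0139
```

play_rows --series "10 0.05 0 0 0 0 0; 10 0.05 0 0 0 0 0; 10 0 0 0 0 0 0"

```text
clock: 24.6
tcp_pos: [0.4642, -0.0647, 0.0913]
orientation: [0.001, -0.082, 0.997, 0.0]
wrist_force: [5.5, 1.6, -3.9]
finger_gap: 0.0136
```

play_rows --series "10 0.05 0 0 0 0 0; 10 0.05 0 0 0 0 0; 10 0 0 0 0 0 0"

```text
clock: 24.98
tcp_pos: [0.4641, -0.0648, 0.0914]
orientation: [0.002, -0.082, 0.997, 0.0]
wrist_force: [7.3, 2.5, -4.4]
finger_gap: 0.0137
```

Run:
```python
from h import *
st()
```

```text
t 24.98 safe-frame TCP mm [-142.2   -2.6   91.4] F safe [ 7.62  1.24 -4.44] gap 13.7
```

play_rows --series "10 0.05 0 0 0 0 0; 10 0.05 0 0 0 0 0; 10 0 0 0 0 0 0"

```text
clock: 25.35
tcp_pos: [0.464, -0.0649, 0.0915]
orientation: [0.003, -0.082, 0.997, 0.0]
wrist_force: [10.5, 3.0, -6.9]
finger_gap: 0.014
```

Run:
```python
from h import *
st()
```

```text
t 25.35 safe-frame TCP mm [-142.3   -2.6   91.5] F safe [10.9   1.26 -6.88] gap 14.0
```

play_rows --series "10 0 0 0.05 0 0 0; 10 0 0 0 0 0 0"

```text
clock: 25.6
tcp_pos: [0.4639, -0.0649, 0.0912]
orientation: [0.003, -0.082, 0.997, 0.0]
wrist_force: [8.7, 2.9, -5.7]
finger_gap: 0.0141
```

Run:
```python
from h import *
st();print(get_state()['ft_torque'])
```

```text
t 25.6 safe-frame TCP mm [-142.3   -2.7   91.2] F safe [ 9.01  1.43 -5.69] gap 14.1
[ 0.58473958 -1.55959303  0.10460261]
```

play_rows --series "10 0 0 0.06 0 0 0; 10 0 0 0 0 0 0"

```text
clock: 25.85
tcp_pos: [0.464, -0.0649, 0.0908]
orientation: [0.003, -0.082, 0.997, 0.0]
wrist_force: [7.8, 3.1, -3.0]
finger_gap: 0.0136
```

Run:
```python
from h import *
st()
```

```text
t 25.85 safe-frame TCP mm [-142.3   -2.7   90.8] F safe [ 8.17  1.78 -2.96] gap 13.6
```

play_rows --series "10 0.05 0 0.01 0 0 0; 10 0.05 0 0.02 0 0 0; 10 0 0 0 0 0 0"

```text
clock: 26.22
tcp_pos: [0.4639, -0.0651, 0.0908]
orientation: [0.004, -0.083, 0.997, 0.0]
wrist_force: [10.1, 3.7, -3.9]
finger_gap: 0.0136
```

Run:
```python
from h import *
st()
```

```text
t 26.23 safe-frame TCP mm [-142.4   -2.8   90.8] F safe [10.57  1.96 -3.93] gap 13.6
```

play_rows --series "10 0.05 0 0.02 0 0 0; 10 0 0 0 0 0 0"

```text
clock: 26.48
tcp_pos: [0.4638, -0.0651, 0.0907]
orientation: [0.004, -0.083, 0.997, 0.0]
wrist_force: [10.3, 3.0, -4.5]
finger_gap: 0.0138
```

Run:
```python
from h import *
st()
```

```text
t 26.48 safe-frame TCP mm [-142.5   -2.8   90.7] F safe [10.64  1.32 -4.55] gap 13.8
```

play_rows --series "10 0.05 0 0.02 0 0 0; 10 0.05 0 0.02 0 0 0; 10 0 0 0 0 0 0"

```text
clock: 26.85
tcp_pos: [0.4637, -0.0652, 0.0906]
orientation: [0.005, -0.083, 0.997, 0.0]
wrist_force: [13.0, 6.1, -4.2]
finger_gap: 0.0138
```

Run:
```python
from h import *
for i in range(4):
    st();cams.read_camera("side")
```

```text
t 26.85 safe-frame TCP mm [-142.6   -2.9   90.6] F safe [13.8   3.93 -4.17] gap 13.8
t 26.9 safe-frame TCP mm [-142.6   -2.9   90.6] F safe [13.4   2.91 -4.07] gap 13.7
t 26.95 safe-frame TCP mm [-142.6   -2.9   90.6] F safe [13.54  3.07 -4.16] gap 14.0
t 27.0 safe-frame TCP mm [-142.6   -2.9   90.6] F safe [13.6   3.71 -3.87] gap 13.6
```

play_rows --series "10 0.04 0.05 0.02 0 0 0; 10 0 0 0 0 0 0; 10 0 0 0 0 0 0"

```text
clock: 27.42
tcp_pos: [0.4636, -0.0651, 0.0905]
orientation: [0.005, -0.083, 0.997, 0.0]
wrist_force: [14.3, 4.9, -3.8]
finger_gap: 0.0139
```

Run:
```python
from h import *
for i in range(4):
    st();cams.read_camera("side")
```

```text
t 27.43 safe-frame TCP mm [-142.7   -2.8   90.5] F safe [14.9   2.49 -3.84] gap 13.9
t 27.48 safe-frame TCP mm [-142.6   -2.8   90.6] F safe [13.7   1.98 -4.18] gap 13.8
t 27.52 safe-frame TCP mm [-142.6   -2.8   90.6] F safe [13.52  1.23 -3.83] gap 13.6
t 27.57 safe-frame TCP mm [-142.6   -2.8   90.6] F safe [14.74  1.74 -3.67] gap 13.6
```

play_rows --series "10 0.03 0.02 0.01 0 0 0; 10 0 0 0 0 0 0; 10 0 0 0 0 0 0; 10 0 0 0 0 0 0"

```text
clock: 28.12
tcp_pos: [0.4636, -0.0651, 0.0905]
orientation: [0.006, -0.083, 0.997, -0.0]
wrist_force: [14.3, 4.5, -4.3]
finger_gap: 0.0136
```

Run:
```python
from h import *
for i in range(6):
    st();S=cams.read_camera("side")
crop("side",S,350,170,100,80,7,"s14")
```

```text
t 28.12 safe-frame TCP mm [-142.7   -2.7   90.5] F safe [14.88  2.07 -4.32] gap 13.6
t 28.18 safe-frame TCP mm [-142.7   -2.8   90.5] F safe [14.64  1.89 -4.57] gap 14.1
t 28.23 safe-frame TCP mm [-142.7   -2.8   90.6] F safe [14.92  2.11 -4.83] gap 13.8
t 28.27 safe-frame TCP mm [-142.7   -2.7   90.5] F safe [15.29  1.86 -4.96] gap 13.8
t 28.32 safe-frame TCP mm [-142.7   -2.7   90.5] F safe [14.14  2.51 -3.7 ] gap 13.8
t 28.38 safe-frame TCP mm [-142.7   -2.7   90.5] F safe [14.68  1.81 -3.87] gap 13.9
```

View pics/s14.png

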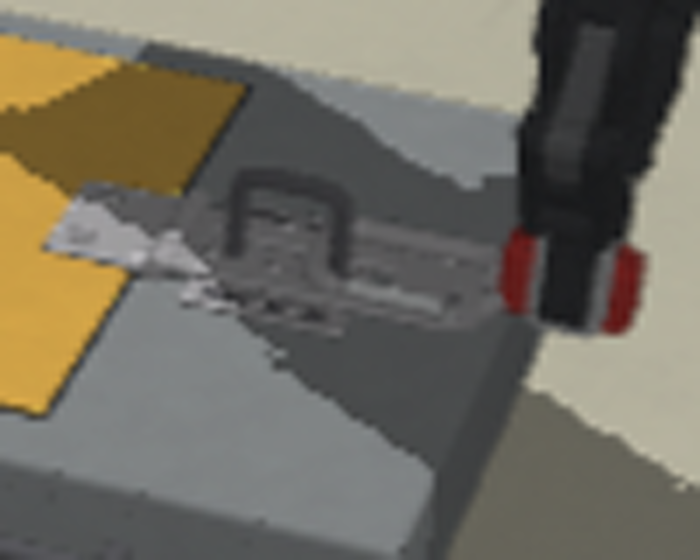

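play_rows --series "10 -0.1 0 0 0 0 0; 10 -0.1 0 0 0 0 0; 10 -0.1 0 0 0 0 0; 10 -0.1 0 0 0 0 0; 10 -0.05 0 0 0 0 0; 10 0 0 0 0 0 0; 10 0 0 0 0 0 0"

```text
clock: 29.3
tcp_pos: [0.464, -0.0646, 0.0895]
orientation: [0.002, -0.082, 0.997, -0.0]
wrist_force: [6.9, 1.0, 2.1]
finger_gap: 0.0136
```

Run:
```python
from h import *
for i in range(2):
    st();S=cams.read_camera("side")
print(get_state()['orientation'])
```

```text
t 29.3 safe-frame TCP mm [-142.2   -2.3   89.5] F safe [ 7.01 -0.1   2.14] gap 13.6
t 29.35 safe-frame TCP mm [-142.2   -2.3   89.5] F safe [ 5.74 -0.91  1.18] gap 13.6
[ 1.47395554e-03 -8.20059885e-02  9.96630673e-01 -3.83422251e-04]
```

play_rows --series "10 -0.1 0 -0.02 0 0 0; 10 -0.1 0 0 0 0 0; 10 -0.05 0 0 0 0 0; 10 0 0 0 0 0 0; 10 0 0 0 0 0 0"

```text
clock: 30.02
tcp_pos: [0.4643, -0.0639, 0.0888]
orientation: [-0.001, -0.082, 0.997, -0.0]
wrist_force: [0.2, -2.3, 2.8]
finger_gap: 0.0141
```

Run:
```python
from h import *
for i in range(3):
    st();S=cams.read_camera("side")
```

```text
t 30.02 safe-frame TCP mm [-141.8   -1.7   88.8] F safe [-0.18 -2.28  2.82] gap 14.1
t 30.07 safe-frame TCP mm [-141.8   -1.7   88.8] F safe [-0.68 -2.33  2.54] gap 14.0
t 30.12 safe-frame TCP mm [-141.7   -1.7   88.8] F safe [-1.18 -2.2   3.11] gap 13.7
```

play_rows --series "10 0 -0.06 -0.06 0 0 0; 10 0 0 0 0 0 0; 30 0 0 0 0 0 0; 45 0 0 0 0 0 0; 45 0 0 0 0 0 0; 45 0 0 0 0 0 0"

```text
clock: 30.92
tcp_pos: [0.4651, -0.0643, 0.0896]
orientation: [0.0, -0.082, 0.997, 0.0]
wrist_force: [-0.5, 0.0, 0.2]
finger_gap: 0.0384
```

Run:
```python
from h import *
st();S=cams.read_camera("side");crop("side",S,350,150,110,100,6,"s15")
```

```text
t 30.93 safe-frame TCP mm [-141.1   -2.2   89.6] F safe [-0.53  0.09  0.24] gap 38.4
```

View pics/s15.png

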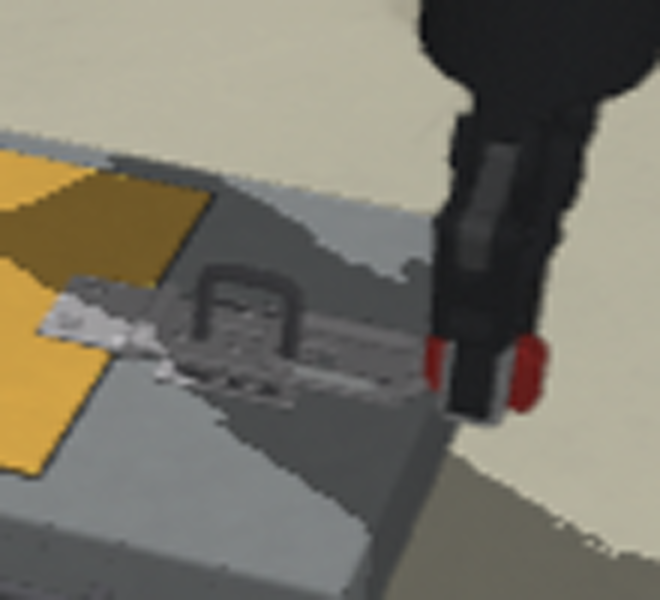

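Released and the hook lies still; now straight up and off to the front.

play_rows --series "45 0 0 -0.5 0 0 0; 45 0 0 -1.5 0 0 0; 45 0 0 -3 0 0 0; 45 0 0 -4 0 0 0; 45 0 0 -4 0 0 0; 45 0 5 0 0 0 0; 45 0 5 0 0 0 0; 45 0 5 0 0 0 0; 45 0 5 0 0 0 0; 45 0 0 0 0 0 0; 45 0 0 0 0 0 0"

```text
clock: 32.35
tcp_pos: [0.4325, 0.1328, 0.2198]
orientation: [0.0, -0.082, 0.997, -0.0]
wrist_force: [0.2, 0.4, -0.2]
finger_gap: 0.0386
```

Run:
```python
from h import *
st();S=cams.read_camera("side");crop("side",S,350,170,100,80,7,"s16");T=cams.read_camera("top");crop("top",T,390,190,100,100,6,"t16")
cv2.imwrite("pics/T16.png",T[:,:,::-1]);cv2.imwrite("pics/S16.png",S[:,:,::-1])
```

```text
t 32.35 safe-frame TCP mm [-141.   197.6  219.8] F safe [ 0.3   0.31 -0.18] gap 38.6
```

View pics/s16.png

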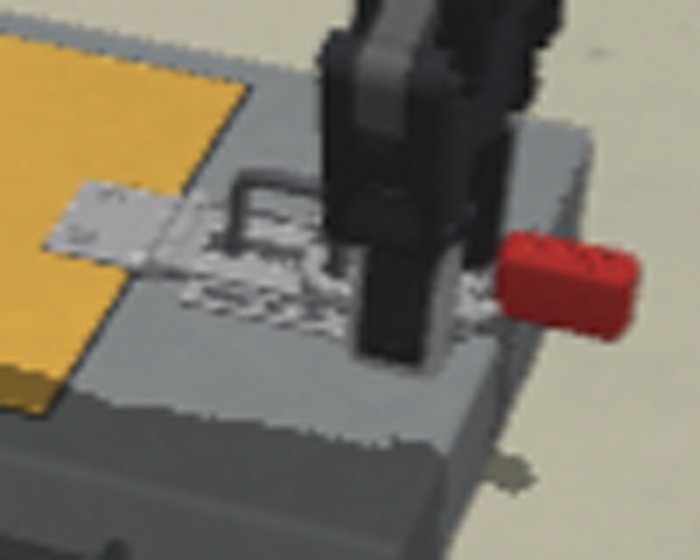

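View pics/t16.png

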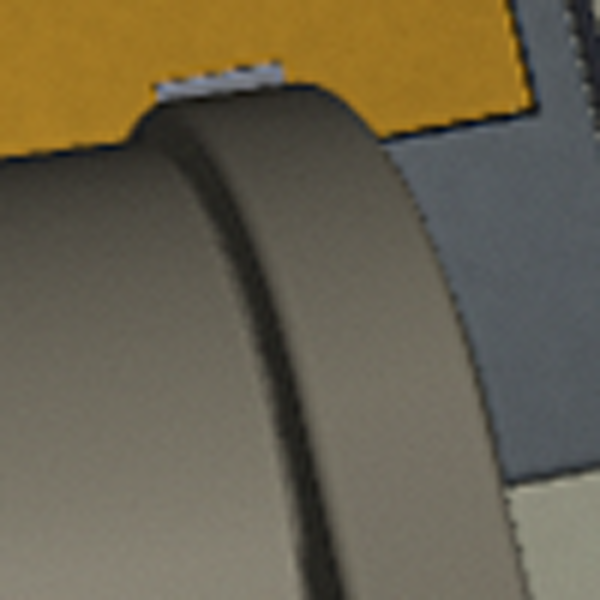

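View pics/S16.png

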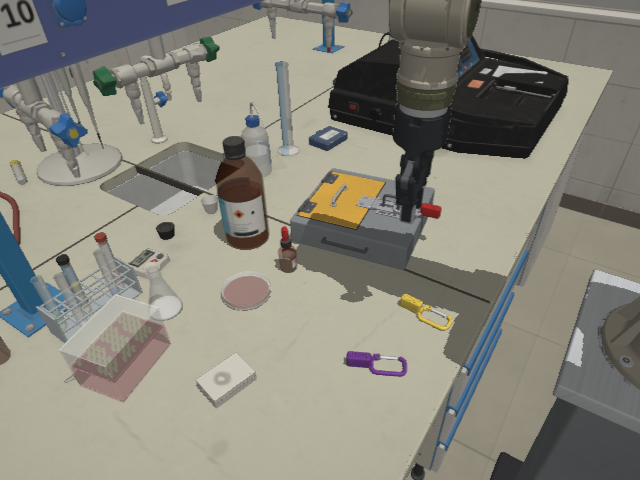

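Bystanders and look-alikes are undisturbed; I need a clear view, so move the arm further left.

play_rows --series "45 0 5 0 0 0 0; 45 0 5 0 0 0 0; 45 0 5 0 0 0 0; 45 0 5 0 0 0 0; 45 0 0 0 0 0 0; 45 0 0 0 0 0 0; 45 0 0 0 0 0 0"

```text
clock: 33.33
tcp_pos: [0.4003, 0.3287, 0.2196]
orientation: [-0.0, -0.081, 0.997, -0.0]
wrist_force: [0.4, 0.4, 0.0]
finger_gap: 0.0386
```

Run:
```python
from h import *
st();S=cams.read_camera("side");crop("side",S,350,170,100,80,7,"s17");T=cams.read_camera("top");crop("top",T,390,200,100,100,6,"t17")
```

```text
t 33.33 safe-frame TCP mm [-140.8  396.1  219.6] F safe [0.44 0.3  0.02] gap 38.6
```

View pics/s17.png

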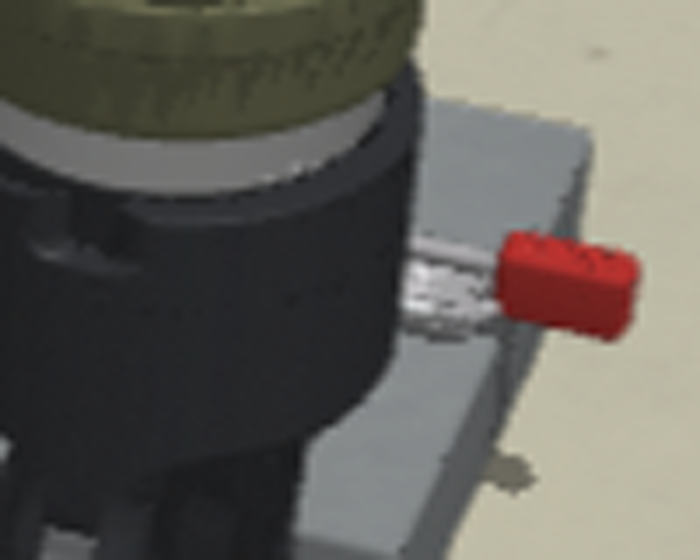

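View pics/t17.png

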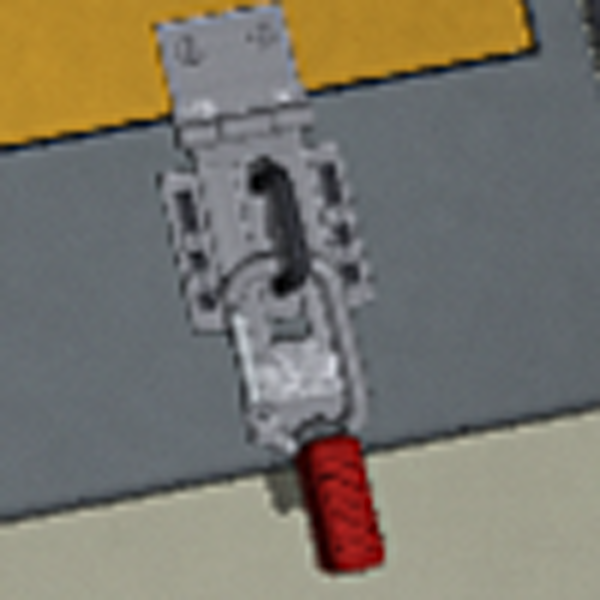

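The top view shows the front leg at crop (285,285), inside the hook's bend. The gate, at (245,350), is straight and shut, and the hasp is flat. Nothing is touching the hook, so I'm handing in.

```bash
python3 -c "
from workcell import workorder;print(workorder.hand_in())"
```

```text
the job is handed in; nothing more can be done
None
```

The safe is locked up and the job is handed in, at about 33 s on the robot's clock. `hand_in` gives no verdict.

- **Hasp:** I pushed it down slowly, then pressed it flat with about 5 N, with the fingertips at the height of its shut face.
- **Staple:** By sight, the front leg sits about 4 mm behind its nominal place. Touching it with the hook's nose agreed with that.
- **Hook:** I took it by the red grip and pressed its gate onto the leg. That took about 6 N, then the force dropped to zero as the gate snapped shut. Pulling back then seated the leg in the bend.
- **Proof tug:** I held about 14.7 N towards the front, with single readings from 14.1 to 15.3 N. There was also about 2 N sideways and 3 N vertically beyond the hook's weight. The highest total load I read was about 16 N, under the 17 N limit. I then eased it off and let go.
- **Last checks:** The final top view shows the leg inside the hook, the gate straight and shut, and the hasp flat. In the side view taken just after release, the bottle, dish, slide box and the purple and yellow hooks look unmoved.
- **What disagreed:** The two cameras differed by 2 to 3 mm on positions, so I relied on touch for the fit. In the last side picture the gripper hid the staple, so the gate check rests on the top view alone.

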